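# Seat a V-block and throw the two-stage clamp lever fully over

## Task

Push the V-block that stands on the aluminium fixture plate along its channel with the fingertips until it sits square and fully home against the end stop. Then push the red-handled lever sideways with the fingertips, past its first click and on to its second stop, so that its steel keeper swings across and shuts the block in. Pinch and lift nothing, leave the other tools on the worktop alone, and finish with the hand clear of everything.

Things in the scene. Friction and masses are not known exactly. Their poses are not given: they have to be found in the camera images.
- locating_fixture: Fixed aluminium plate, 140 (x) x 170 (y) x 16 mm, with steel fittings; origin: centre of its underside. At yaw 0 (varies by 0.3 either way) +x points away from the robot, +y to its left. A channel for the V-block runs along y on the line x = +30 mm, from the open plate (to y = +85 mm) to the end stop, whose face at y = -60 mm looks to +y. The block is pushed toward -y.
- seat (a point): Centre of the V-block when fully home: (+30, -42, +33) mm in the fixture frame, axes parallel to the fixture's. Around it: the end stop, 24 mm high above the plate, and two 12 mm high guide rails, 51 mm apart inside, from the stop to y = -34 mm, then flaring to a 62 mm wide mouth at y = -17 mm (fixture frame).
- v_block_mid (a point): Centre (half-way up) of the loose steel V-block on the plate, 44 (x) x 36 (y) x 34 mm, about 0.24 kg, V groove on top along its x. Its axes start within 0.12 rad of the fixture's, up to 4 mm off the channel's centre line and 52 to 75 mm short of home. Push the upright flank on its +y side (16 to 50 mm above the worktop).
- lever_pivot (a point): Point on the lever's vertical pivot axis, in the fixture frame at (-24, -15, +67) mm, level with lever_grip. From the pivot the keeper, a steel tongue 60 mm long and 14 mm wide (31 to 43 mm above the worktop), points along the fixture's +y when released; locked, it lies along +x, 2 mm off the +y flank of the seated block.
- lever_grip (a point): Middle of the red upright handle at the end of the lever: round, 15 to 19 mm in diameter, standing from 41 to 93 mm above the worktop (this point at 67 mm), 85 mm from the pivot axis. A flat steel arm, 12 mm wide, top 41 mm above the worktop, joins it to the pivot. The handle travels in front of the plate on an arc, mostly toward the fixture's +y.
- clamp_lever (a joint): Lever angle, rad, clockwise from above. 0 released (start, white spot; handle at 225 deg from the fixture's +x, counter-clockwise, seen from the pivot); 0.725 first detent (yellow spot); 1.45 second stop, locked (green spot, handle at 142 deg); hard end 1.47. A spring holds it in each: about 5 N at the handle to leave one; beyond a hump (near 0.36 and 1.09) it snaps on to the next and stays.
- spare_v_block: A second loose steel V-block, 44 x 36 x 34 mm, on the worktop beyond the fixture's left side: leave it alone. Origin: centre of its underside.
- engineer_square: Loose steel engineer's square lying flat, 78 x 98 x 15 mm, back left: leave alone. Origin: centre of its underside.
- plug_gauge: Loose plug gauge, 17 x 92 x 15 mm, near the front edge: leave alone. Origin: centre of its underside.
- screwdriver: Loose small red screwdriver, 148 mm long, 16 mm thick, near the front edge: leave alone. Origin: middle of its length, underside.
Mind the look-alikes: they are no part of the job. What is shaped like the part that bears v_block_mid but purple or yellow is not meant.

How it is judged:
By the outcome, as a careful person would: the job done as asked, in the order asked, and still so for the second after the job is handed in, with the robot touching nothing.
It also fails if it takes over 51 s, if anything falls off the work surface, if the arm or the gripper's body presses on something with over 40 N, if the wrist force passes 120 N, or if a joint passes its speed limit or range.

## Robot

A 6-joint arm with a two-finger parallel gripper is mounted at the origin on a cart in front of the work surface, level with it; the furniture and walls round the work are solid. World frame = base frame: x ahead of the robot, y to its left, z up, the work surface at z = 0. Lengths are in m, angles in rad, forces in N, time in s.
With the tool pointing down it reaches from about 0.375 to 0.9 m from the base axis. Payload 3.1 kg.
Tool frame: the origin (TCP) lies between the finger pads; the fingertips stand 25 mm ahead of it and the grasp point (between the pads) lies 6 mm ahead of it; y points along the fingers, x is the direction in which the jaws open and shut, and the axes are right-handed (so a half turn about y gives the same grasp; the last joint's range is limited). The gripper opens to 87 mm and grips with 3 to 60 N. Pads are 19 mm wide; open, the fingers measure 117 mm over their backs; the gripper's body (75 mm by 190 mm) begins 51 mm behind the grasp point.
Start: joints at [-1.353, 0.527, 1.433, -0, 1.181, -0.178], TCP at [0.242, -0.576, 0.248] pointing down, gripper open.
Joint ranges: [-3.08, 3.08], [-0.75, 2.2], [0.22, 2.44], [-1.43, 4.57], [0, 2.65], [-2.85, 2.85]. Speed limits (rad/s): [2.79, 2.79, 3.14, 3.14, 3.14, 3.14].

## Interface

Orientations are given as a unit quaternion [x, y, z, w].
In Python, from rig import robot gives the robot as it stands.
- The arm moves only by the tool carry_out, never from a script. Its argument "moves" is a list of rows, each a list of 7 numbers: the opening, from 0 (shut) to 1 (fully open), then the shift along the tool's x, y, z in cm, then the turn, a rotation vector about the tool's x, y, z in rad. In form: [[grip, x, y, z, rx, ry, rz], ...]. A call has 1 to 20 rows; each row is the pose to reach, as a shift and turn from the pose commanded when the call began, along the tool's axes at that moment; what a row does not reach only later rows make up. A row lasts 1/10 s, in which the tool goes at most 50 mm and 8.59 degrees, less where a joint would pass 70% of its speed; a pose out of reach is approached as far as the arm can. A call with a gripper value outside its range is refused whole. The fingers move at their own pace and stop on an object; "force" is the grip in N (left out, the last holds). Time passes only in rows, so rows that repeat a pose let the fingers close. It gives the time, the measured TCP pose, the force and the opening at its end, in the units of the state.
- robot.get_obs(): the state, without advancing time (a new reading comes with each control period).
- robot.camera(name): name is "side" or "top" or "wrist"; returns the picture (384x512x3 uint8, red, green, blue); there is no depth.
- robot.camera_params(name): a dict with "fx", "fy", "cx", "cy" (pixels), "extrinsics" (4x4, takes a point from camera to world coordinates); the wrist camera has in their place "mount" (4x4, takes a point from camera to tool coordinates, whose origin is the TCP and whose axes are the tool frame's). Camera axes: x right, y down, z forward; pixel columns grow to the right and rows downward; lengths in m; the calibration is good to about 2 mm. The wrist camera is an equidistant fisheye: a pixel r from the principal point sees the ray r / f radians off the axis. A picture is of the moment at which its call begins: read the wrist's pose just before it. camera_params takes no time and is no camera call.
- robot.hand_in(): hands the job in, once; it reports no verdict.
The state is a dict: "time": time; "q": joint angles; "joint_velocities": joint speeds; "joint_torque": joint torques, N m; "position": TCP position; "tool_rot": TCP orientation; "ft_force": force on the tool from outside, world axes, zero at the start; "moment": the same for the moment, N m; "grip_width": finger opening in m.
Only numpy, scipy, OpenCV 4.12 (cv2) and the standard library are available. Lean on these libraries where they do the work, as an engineer would, in place of code of your own. Each camera call takes 0.05 s, during which the arm holds its last target.

## Working session

There is one attempt and no reset: what is moved stays moved. The work goes in short steps, Python scripts to look and compute and a tool call to move; the robot and the scene stay as the last step left them, time stands still between calls to the robot, and variables do not carry over. Pictures are saved under pics/ and viewed, and the job is handed in when it is done.

Besides the shell and the picture viewer there is one more tool, called after "Call:" in YAML: its name, and indented under it one key for each argument. carry_out: Moves the arm, as the interface text tells. Its arguments: {"type":"object","properties":{"moves":{"type":"array"},"force":{"type":"number"}},"required":["moves"]}

```bash
mkdir -p pics; ls; python3 - <<'E'
from rig import robot
import cv2, numpy as np
np.set_printoptions(precision=4,suppress=True)
o=robot.get_obs()
for k,v in o.items(): print(k,np.array(v))
for n in ["side","top","wrist"]:
    print(n,robot.camera_params(n))
    im=robot.camera(n); cv2.imwrite(f"pics/{n}0.png",im[:,:,::-1])
E
```

```text
pics
time 0.0
q [-1.3525  0.5284  1.4339 -0.      1.1814 -0.1785]
joint_velocities [-0.0001 -0.0009  0.0003  0.0016 -0.0013 -0.0005]
joint_torque [ -0.0001 -44.0047 -17.6591   0.0631   0.0582  -0.0002]
position [ 0.2414 -0.5758  0.2466]
tool_rot [-0.5882  0.3922 -0.3911  0.5893]
ft_force [ 0.1216  0.3791 -0.6843]
moment [ 0.0471  0.0263 -0.0035]
grip_width 0.08727925171258746
side {'fx': 433.79311262807886, 'fy': 433.79311262807886, 'cx': 261.4524802276445, 'cy': 187.19870316638412, 'extrinsics': array([[-0.9061, -0.2389,  0.3491,  0.1184],
       [-0.423 ,  0.5299, -0.735 ,  0.6642],
       [-0.0094, -0.8137, -0.5812,  0.722 ],
       [ 0.    ,  0.    ,  0.    ,  1.    ]])}
top {'fx': 457.850907630895, 'fy': 457.850907630895, 'cx': 246.68675818444382, 'cy': 192.93442404693982, 'extrinsics': array([[ 0.0219, -0.9977,  0.0637,  0.4181],
       [-0.9998, -0.0216,  0.0047, -0.153 ],
       [-0.0033, -0.0638, -0.998 ,  1.1302],
       [ 0.    ,  0.    ,  0.    ,  1.    ]])}
wrist {'fx': 297.3186396354542, 'fy': 297.3186396354542, 'cx': 257.2693956685788, 'cy': 191.72328318239755, 'mount': array([[ 1.    ,  0.0001,  0.0002, -0.0006],
       [-0.0001, -0.2725,  0.9621, -0.1376],
       [ 0.0001, -0.9621, -0.2725,  0.0746],
       [ 0.    ,  0.    ,  0.    ,  1.    ]])}
```

View pics/top0.png

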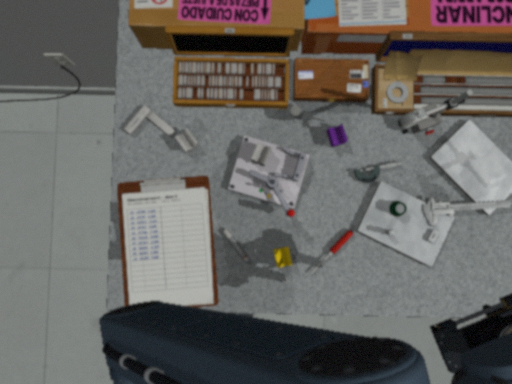

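View pics/side0.png

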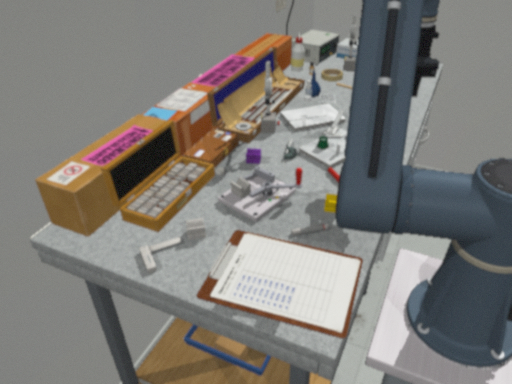

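The top view shows the fixture at about (269,172) and the lever's red handle at (291,212). The purple block is at (336,134), the yellow one at (283,257), and the square is at the back left around (155,125). I'll zoom in.

```bash
python3 - <<'E'
import cv2
a=cv2.imread("pics/top0.png"); c=a[120:230,210:330]; cv2.imwrite("pics/topc.png",cv2.resize(c,None,fx=5,fy=5,interpolation=cv2.INTER_CUBIC))
a=cv2.imread("pics/side0.png"); c=a[155:240,205:320]; cv2.imwrite("pics/sidec.png",cv2.resize(c,None,fx=6,fy=6,interpolation=cv2.INTER_CUBIC))
E
```

```text
(no output)
```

View pics/topc.png

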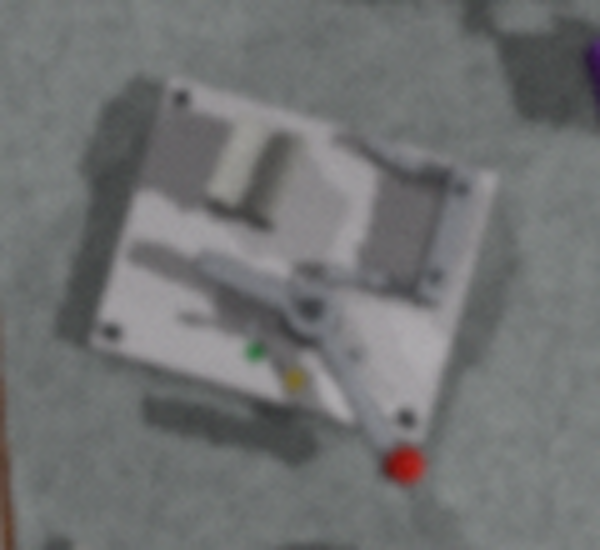

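View pics/sidec.png

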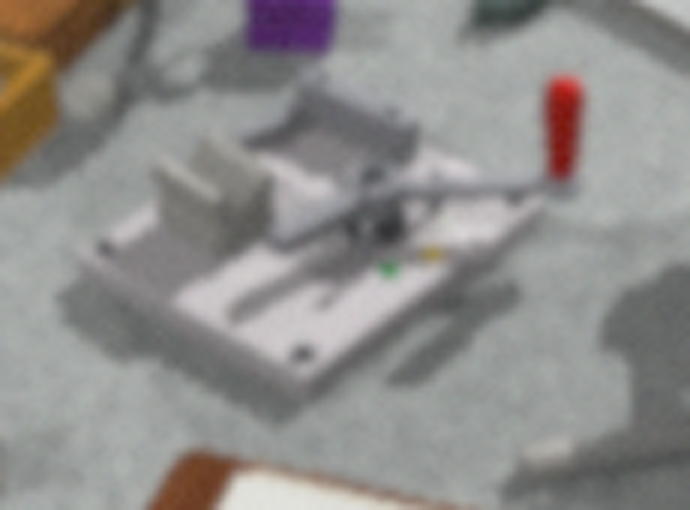

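View pics/wrist0.png

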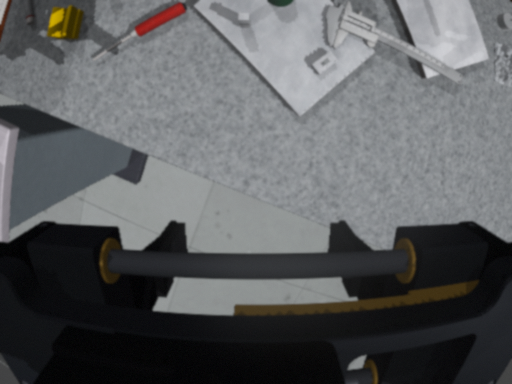

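```bash
cat > h.py <<'E'
import numpy as np, cv2
from scipy.optimize import least_squares
from scipy.spatial.transform import Rotation as R
from rig import robot
np.set_printoptions(precision=4,suppress=True)
P={n:robot.camera_params(n) for n in("side","top","wrist")}
def proj(n,p,T=None):
    p=np.atleast_2d(p).astype(float); c=P[n]
    E=c["extrinsics"] if n!="wrist" else T@c["mount"]
    q=(p-E[:3,3])@E[:3,:3]
    if n=="wrist":
        r=np.linalg.norm(q[:,:2],axis=1); th=np.arctan2(r,q[:,2]); s=th/r
        return np.c_[c["cx"]+c["fx"]*q[:,0]*s,c["cy"]+c["fy"]*q[:,1]*s]
    return np.c_[c["fx"]*q[:,0]/q[:,2]+c["cx"],c["fy"]*q[:,1]/q[:,2]+c["cy"]]
def tcp(o=None):
    o=o or robot.get_obs(); T=np.eye(4); T[:3,:3]=R.from_quat(o["tool_rot"]).as_matrix(); T[:3,3]=o["position"]; return T
def fw(pose,p):  # pose x,y,yaw
    p=np.atleast_2d(p).astype(float); c,s=np.cos(pose[2]),np.sin(pose[2])
    return np.c_[pose[0]+c*p[:,0]-s*p[:,1],pose[1]+s*p[:,0]+c*p[:,1],p[:,2]]
def boxpts(cx,cy,yaw,L,W,z0,z1):
    out=[]
    for z in(z0,z1):
        out.append(fw((cx,cy,yaw),[[a*L/2,b*W/2,z] for a,b in((1,1),(1,-1),(-1,-1),(-1,1))]))
    return out
def ray(n,uv,z):
    c=P[n];E=c["extrinsics"]; d=E[:3,:3]@np.array([(uv[0]-c["cx"])/c["fx"],(uv[1]-c["cy"])/c["fy"],1]); return E[:3,3]+d*(z-E[2,3])/d[2]
def overlay(n,im,pose,block=None,lever=0.,T=None):
    im=im.copy(); f=lambda p:[tuple(np.round(x*16).astype(int)) for x in proj(n,p,T)]
    def pl(p,col,cl=True): cv2.polylines(im,[np.array(f(p),np.int32)],cl,col,1,cv2.LINE_AA,4)
    for q in boxpts(*pose,.14,.17,.0,.016): pl(q,(0,255,0))
    st=fw(pose,[[.0,-.06,.04],[.06,-.06,.04]]); pl(st,(255,0,255),False)
    if block is not None:
        for q in boxpts(*block,.044,.036,.016,.05): pl(q,(0,0,255))
    a=np.deg2rad(225)-lever; g=fw(pose,[[-.024,-.015,.041],[-.024+.085*np.cos(a),-.015+.085*np.sin(a),.041],[-.024+.085*np.cos(a),-.015+.085*np.sin(a),.093]])
    pl(g,(0,255,255),False)
    return im
E
python3 - <<'E'
from h import *
top=lambda u,v:np.array([210+u/5,120+v/5]); side=lambda u,v:np.array([205+u/6,155+v/6])
z=.016
obs=[("top",top(172,78),[.07,.085,z]),("top",top(497,172),[.07,-.085,z]),("top",top(92,345),[-.07,.085,z]),
("side",side(78,255),[.07,.085,z]),("side",side(305,385),[-.07,.085,z]),("side",side(548,205),[-.07,-.085,z])]
f=lambda p:np.concatenate([(proj(n,fw(p,m))[0]-uv) for n,uv,m in obs])
r=least_squares(f,[.43,-.2,-.2]); pose=r.x; print("fixture",pose,r.fun.reshape(-1,2))
print("handle meas",ray("top",top(405,462),.093)," pred",fw(pose,[-.024+.085*np.cos(np.deg2rad(225)),-.015+.085*np.sin(np.deg2rad(225)),.093]))
print(ray("side",side(565,85),.093))
b=fw(pose,[.03,.02,.033])[0]
for n,(x0,x1,y0,y1,s) in dict(top=(210,330,120,230,5),side=(205,320,155,240,6)).items():
    im=cv2.imread(f"pics/{n}0.png")
    big=cv2.resize(im,None,fx=4,fy=4,interpolation=cv2.INTER_CUBIC)
    for k in P[n]:
        if k in("fx","fy","cx","cy"):P[n][k]*=4
    o=overlay(n,big,pose,(b[0],b[1],pose[2])); cv2.imwrite(f"pics/o_{n}.png",o[y0*4:y1*4,x0*4:x1*4])
E
```

```text
fixture [ 0.5415 -0.2005 -0.2715] [[-0.6186 -0.5627]
 [ 0.7848  0.455 ]
 [-1.2326  0.4179]
 [-0.4916 -0.3599]
 [ 0.48   -0.8765]
 [ 0.1135 -0.8065]]
handle meas [ 0.4424 -0.2493  0.093 ]  pred [[ 0.4403 -0.2503  0.093 ]]
[ 0.44   -0.2466  0.093 ]
```

View pics/o_top.png

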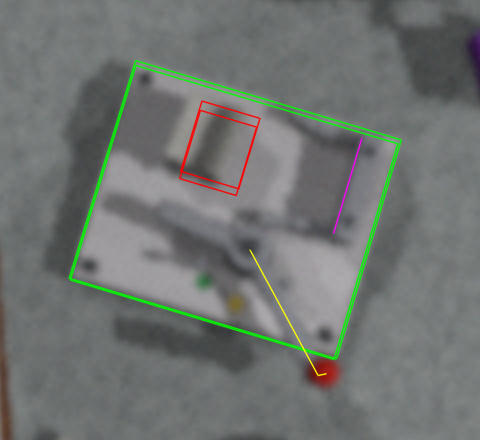

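View pics/o_side.png

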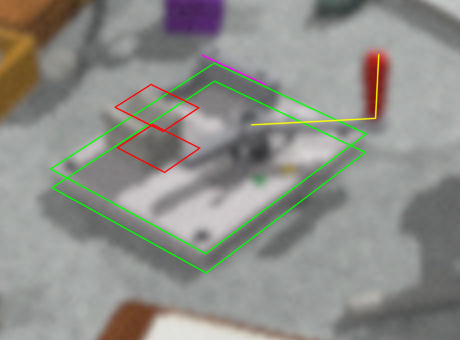

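The overlay fits to about 1 px, with the fixture at (0.541, -0.200) and yaw -0.27. Next I'll work out the tool orientation and bring the wrist camera closer.

```bash
cat >> h.py <<'E'
def plan(pos,yaw,T=None,pitch=None):
    """shift (cm, tool axes) and rotvec to reach TCP pos with tool down, tool x at heading yaw"""
    T=tcp() if T is None else T
    x=np.array([np.cos(yaw),np.sin(yaw),0]); y=np.array([0,0,-1.]); Rt=np.c_[x,y,np.cross(x,y)]
    return T[:3,:3].T@(np.array(pos)-T[:3,3])*100, R.from_matrix(T[:3,:3].T@Rt).as_rotvec()
E
python3 - <<'E'
from h import *
T=tcp(); print(T)
pose=(.5415,-.2005,-.2715)
for dy,zz in((.0,.25),(.10,.25)):
  for yaw in(pose[2],pose[2]+np.pi):
    p=fw(pose,[.0,dy,zz])[0]; print(p,yaw,plan(p,yaw))
E
```

```text
[[ 0.3865 -0.0004  0.9223  0.2414]
 [-0.9223  0.0017  0.3865 -0.5759]
 [-0.0017 -1.      0.0003  0.2468]
 [ 0.      0.      0.      1.    ]]
[ 0.5415 -0.2005  0.25  ] -0.2715 (array([-23.026 ,  -0.2698,  42.1828]), array([-0.001 , -0.9025, -0.0015]))
[ 0.5415 -0.2005  0.25  ] 2.870092653589793 (array([-23.026 ,  -0.2698,  42.1828]), array([ 0.0018,  2.2391, -0.0012]))
[ 0.5683 -0.1042  0.25  ] -0.2715 (array([-30.8746,  -0.2546,  48.3795]), array([-0.001 , -0.9025, -0.0015]))
[ 0.5683 -0.1042  0.25  ] 2.870092653589793 (array([-30.8746,  -0.2546,  48.3795]), array([ 0.0018,  2.2391, -0.0012]))
```

```bash
python3 - <<'E'
from h import *
pose=(.5415,-.2005,-.2715)
p=fw(pose,[.0,-.09,.20])[0]; print(p,plan(p,pose[2]))
E
```

```text
[ 0.5174 -0.2872  0.2   ] (array([-15.9537,   4.7166,  36.6044]), array([-0.001 , -0.9025, -0.0015]))
```

Call:
carry_out:
  moves:
    - [0.12,-4,1.2,9.2,0,-0.14,0]
    - [0.12,-8,2.4,18.3,0,-0.28,0]
    - [0.12,-12,3.6,27.5,0,-0.42,0]
    - [0.12,-16,4.7,36.6,0,-0.56,0]
    - [0.12,-16,4.7,36.6,0,-0.7,0]
    - [0.12,-16,4.7,36.6,0,-0.84,0]
    - [0.12,-16,4.7,36.6,0,-0.9,0]
    - [0.12,-16,4.7,36.6,0,-0.9,0]
    - [0.12,-16,4.7,36.6,0,-0.9,0]
    - [0.12,-16,4.7,36.6,0,-0.9,0]
    - [0.12,-16,4.7,36.6,0,-0.9,0]

```text
time: 1.25
position: [0.5167, -0.2881, 0.2005]
tool_rot: [0.701, -0.097, 0.097, -0.7]
ft_force: [-0.3, -1.3, 0.6]
grip_width: 0.0122
```

```bash
python3 - <<'E'
from h import *
o=robot.get_obs();T=tcp(o);print(o["time"],o["position"],o["grip_width"],o["q"],o["ft_force"],np.arctan2(T[1,0],T[0,0]))
np.save("T1.npy",T)
im=robot.camera("wrist")[:,:,::-1]; cv2.imwrite("pics/w1.png",im)
cv2.imwrite("pics/w1c.png",cv2.resize(im[0:280,80:440],None,fx=2.1,fy=2.1,interpolation=cv2.INTER_CUBIC))
E
```

```text
1.25 [ 0.5167 -0.2881  0.2005] 0.012231177638997878 [-0.6971  0.5398  1.5653 -0.0007  1.0367 -0.4223] [-0.2993 -1.2812  0.6457] -0.2744256640351248
```

View pics/w1c.png

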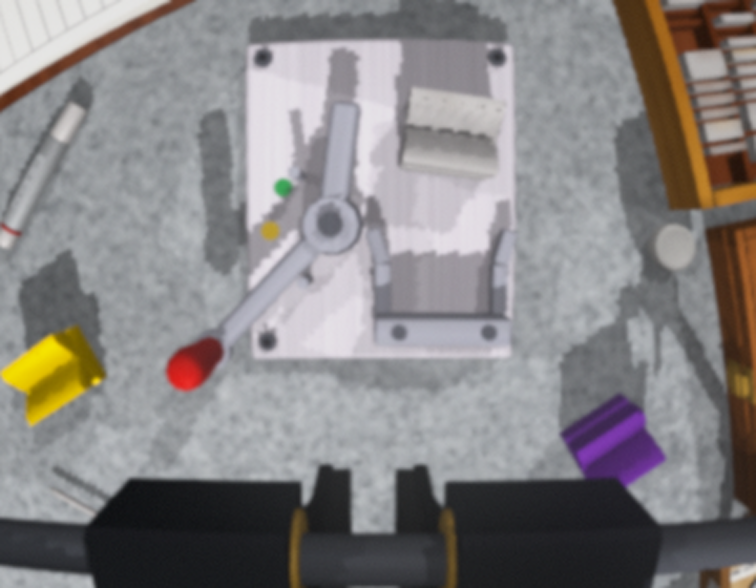

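The wrist view is clear. The plate corners in the crop are at (247,44), (512,42), (511,357) and (253,358). The block-top corners are at (411,88), (504,97), (402,167) and (496,177), and the lever is released.

```bash
python3 - <<'E'
from h import *
T=np.load("T1.npy"); px=lambda u,v:np.array([80+u/2.1,v/2.1])
z=.016; t=lambda u,v:np.array([210+u/5,120+v/5]); s=lambda u,v:np.array([205+u/6,155+v/6])
C=[((247,44),[-.07,.085,z]),((512,42),[.07,.085,z]),((511,357),[.07,-.085,z]),((253,358),[-.07,-.085,z])]
f=lambda p:np.concatenate([proj("wrist",fw(p,m),T)[0]-px(*u) for u,m in C])
r=least_squares(f,[.54,-.2,-.27]); pose=r.x; print("fix",pose); print(r.fun.reshape(-1,2))
B=[((411,88),[-.022,.018,.05]),((504,97),[.022,.018,.05]),((496,177),[.022,-.018,.05]),((402,167),[-.022,-.018,.05])]
g=lambda p:np.concatenate([proj("wrist",fw(p,m),T)[0]-px(*u) for u,m in B])
r=least_squares(g,[.57,-.18,-.27]); b=r.x; print("blk",b);print(r.fun.reshape(-1,2))
c,sn=np.cos(pose[2]),np.sin(pose[2]); d=b[:2]-pose[:2]; print("blk in fix",c*d[0]+sn*d[1],-sn*d[0]+c*d[1],b[2]-pose[2])
np.save("pose.npy",pose);np.save("blk.npy",b)
im=cv2.imread("pics/w1.png"); big=cv2.resize(im,None,fx=3,fy=3,interpolation=cv2.INTER_CUBIC)
for k in("fx","fy","cx","cy"):P["wrist"][k]*=3
o=overlay("wrist",big,pose,b,0,T); cv2.imwrite("pics/w1o.png",o[:560,400:1000])
E
```

```text
fix [ 0.546  -0.1995 -0.2656]
[[-1.1815 -0.7513]
 [ 1.1501 -0.2665]
 [ 0.9587  0.2563]
 [-0.9343  0.7479]]
blk [ 0.585  -0.1809 -0.3568]
[[-0.9808  0.5156]
 [-0.0802  1.6918]
 [ 0.7909 -0.9068]
 [ 0.2327 -1.2022]]
blk in fix 0.03275147511163317 0.02819128964901043 -0.09115598141781395
```

View pics/w1o.png

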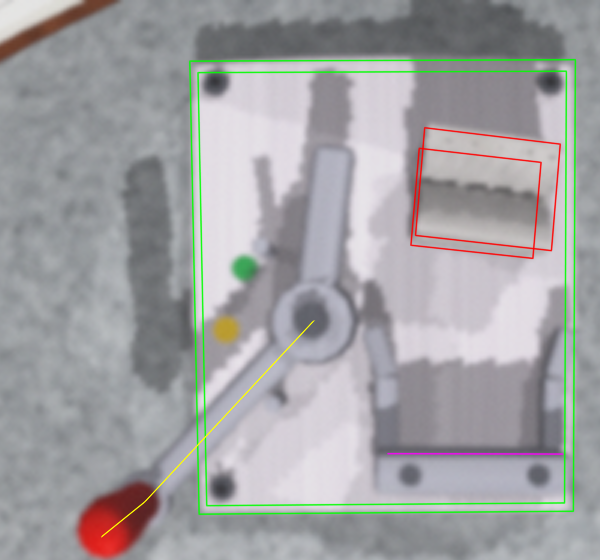

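```bash
python3 - <<'E'
from h import *
pose=np.array([.544,-.200,-.268]); np.save("pose.npy",pose)
for q in([.031,.076,.2],[.031,.076,.057]):
    p=fw(pose,q)[0]; print(p,*plan(p,pose[2]))
E
```

```text
[ 0.594  -0.1349  0.2   ] [ 3.2778  0.0515 16.8919] [ 0.0004 -0.0075 -0.0002]
[ 0.594  -0.1349  0.057 ] [ 3.2804 14.3515 16.8976] [ 0.0004 -0.0075 -0.0002]
```

Call:
carry_out:
  moves:
    - [0.12,1.0,0,4.5,0,-0.007,0]
    - [0.12,2.0,0,9,0,-0.007,0]
    - [0.12,3.3,0,13,0,-0.007,0]
    - [0.12,3.3,0,16.9,0,-0.007,0]
    - [0.12,3.3,0,16.9,0,-0.007,0]
    - [0.12,3.3,4,16.9,0,-0.007,0]
    - [0.12,3.3,8,16.9,0,-0.007,0]
    - [0.12,3.3,11,16.9,0,-0.007,0]
    - [0.12,3.3,13,16.9,0,-0.007,0]
    - [0.12,3.3,14.3,16.9,0,-0.007,0]
    - [0.12,3.3,14.3,16.9,0,-0.007,0]
    - [0.12,3.3,14.3,16.9,0,-0.007,0]

```text
time: 2.5
position: [0.595, -0.1349, 0.0582]
tool_rot: [0.701, -0.094, 0.095, -0.701]
ft_force: [0.2, -0.7, 0.8]
grip_width: 0.0105
```

```bash
cat > look.py <<'E'
from h import *
import sys
tag=sys.argv[1]; cams=sys.argv[2].split(",")
o=robot.get_obs();T=tcp(o);pose=np.load("pose.npy");c,s=np.cos(pose[2]),np.sin(pose[2]);d=T[:3,3]-[*pose[:2],0]
print("t",o["time"],"grip",o["grip_width"],"fix xyz mm",1e3*np.array([c*d[0]+s*d[1],-s*d[0]+c*d[1],d[2]]),"head",np.arctan2(T[1,0],T[0,0])-pose[2])
F=o["ft_force"];print("F fix",c*F[0]+s*F[1],-s*F[0]+c*F[1],F[2],"M",np.array(o["moment"]))
np.save(f"T_{tag}.npy",T)
crop=dict(top=(200,340,110,240,5),side=(195,325,145,245,6),wrist=(0,512,0,384,1.5))
for n in cams:
    if not n: continue
    im=robot.camera(n)[:,:,::-1]; cv2.imwrite(f"pics/{tag}_{n}.png",im)
    a,b,e,f,k=crop[n]; cv2.imwrite(f"pics/{tag}_{n}c.png",cv2.resize(im[e:f,a:b],None,fx=k,fy=k,interpolation=cv2.INTER_CUBIC))
E
python3 look.py a wrist,side
```

```text
t 2.5 grip 0.01050086425536844 fix xyz mm [31.9976 76.2627 58.1553] head -0.0004482260437975172
F fix 0.4169865071461961 -0.6619492544010008 0.8136230014186945 M [-0.0278 -0.1118  0.0035]
```

View pics/a_sidec.png

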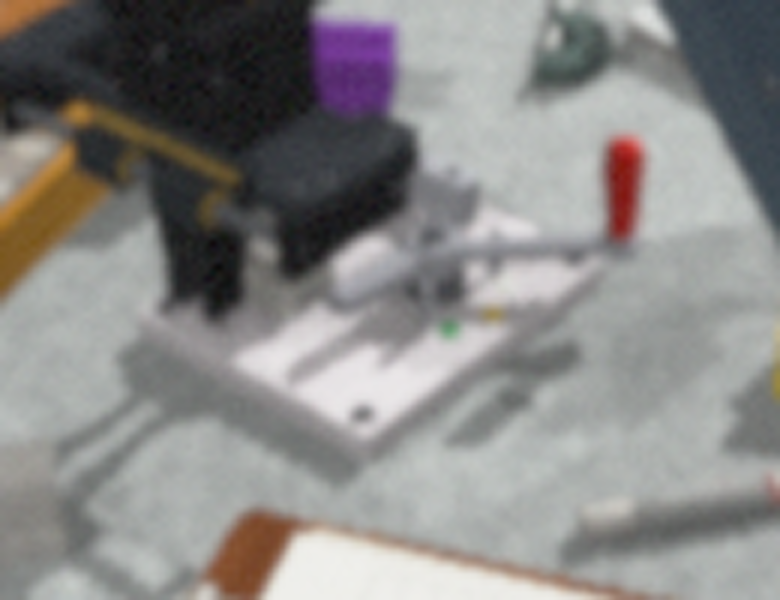

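View pics/a_wristc.png

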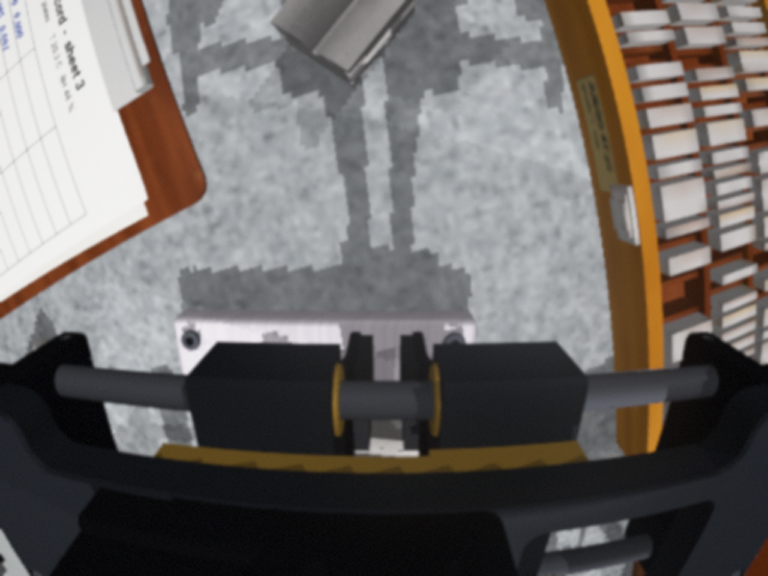

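The fingers stand behind the +y flank and straddle the channel line, clear of the spare block. I'll start the push.

Call:
carry_out:
  moves:
    - [0.12,-0.1,0,-0.8,0,0,0]
    - [0.12,-0.1,0,-1.5,0,0,0]
    - [0.12,-0.1,0,-2.0,0,0,0]
    - [0.12,-0.1,0,-2.5,0,0,0]
    - [0.12,-0.1,0,-3.0,0,0,0]
    - [0.12,-0.1,0,-3.5,0,0,0]
    - [0.12,-0.1,0,-4.0,0,0,0]
    - [0.12,-0.1,0,-4.5,0,0,0]
    - [0.12,-0.1,0,-5.0,0,0,0]
    - [0.12,-0.1,0,-5.5,0,0,0]
    - [0.12,-0.1,0,-6.0,0,0,0]
    - [0.12,-0.1,0,-6.5,0,0,0]
    - [0.12,-0.1,0,-6.5,0,0,0]

```text
time: 3.9
position: [0.5758, -0.1963, 0.0573]
tool_rot: [-0.701, 0.095, -0.094, 0.701]
ft_force: [-0.2, 2.1, 1.6]
grip_width: 0.0104
```

```bash
python3 look.py b top,side
```

```text
t 3.9 grip 0.010408297364985948 fix xyz mm [29.6938 11.9481 57.3126] head 0.0005326710981890526
F fix -0.7120687429683128 1.9573536787449841 1.6347958864389127 M [0.279  0.0055 0.0062]
```

View pics/b_topc.png

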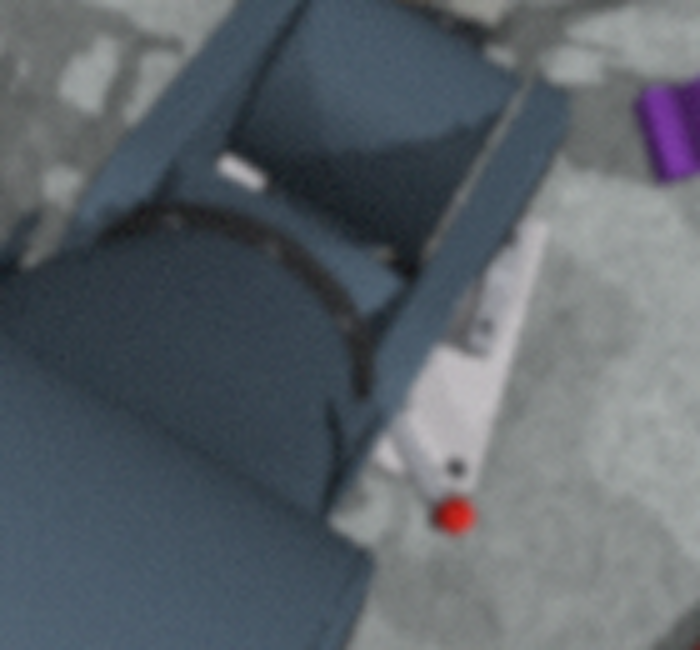

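View pics/b_sidec.png

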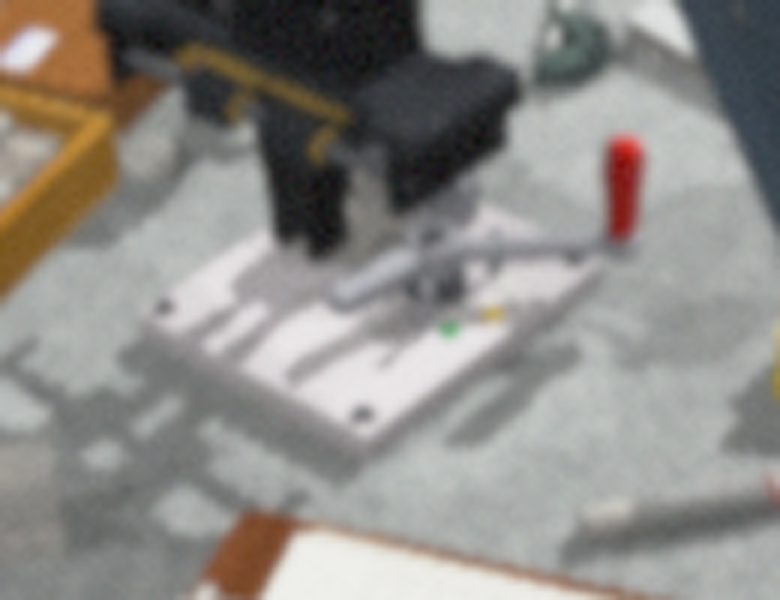

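Call:
carry_out:
  moves:
    - [0.12,0.1,0,-0.4,0,0,0]
    - [0.12,0.1,0,-0.8,0,0,0]
    - [0.12,0.1,0,-1.2,0,0,0]
    - [0.12,0.1,0,-1.6,0,0,0]
    - [0.12,0.1,0,-2.0,0,0,0]
    - [0.12,0.1,0,-2.2,0,0,0]
    - [0.12,0.1,0,-2.2,0,0,0]

```text
time: 4.7
position: [0.5721, -0.2184, 0.0576]
tool_rot: [0.701, -0.094, 0.095, -0.701]
ft_force: [-0.6, 1.7, -0.4]
grip_width: 0.0107
```

```bash
python3 look.py c wrist
```

```text
t 4.7 grip 0.010670772856347746 fix xyz mm [ 31.9416 -10.2971  57.5968] head 0.0006158617099427666
F fix -0.9955161349195495 1.5349176633326722 -0.43181372352402964 M [ 0.1676 -0.0457 -0.0114]
```

View pics/c_wristc.png

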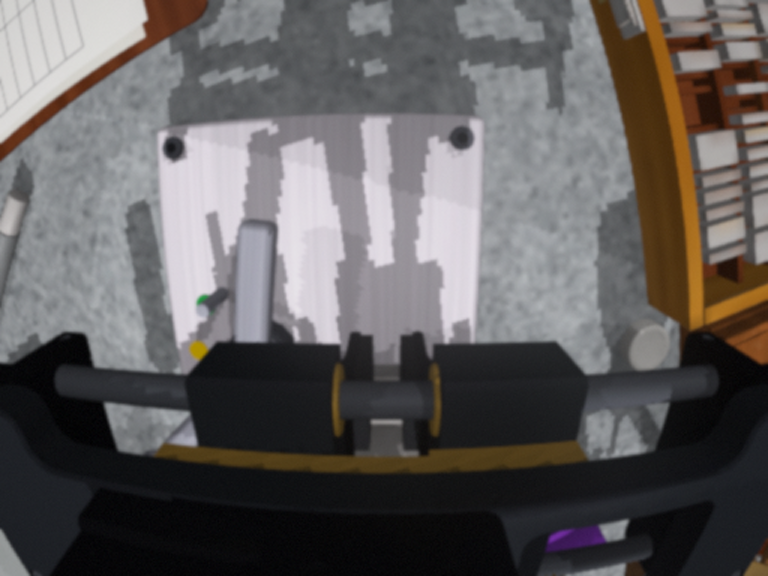

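Call:
carry_out:
  moves:
    - [0.12,0,0,-0.1,0,0,0]
    - [0.12,0,0,-0.2,0,0,0]
    - [0.12,0,0,-0.3,0,0,0]
    - [0.12,0,0,-0.4,0,0,0]
    - [0.12,0,0,-0.4,0,0,0]

```text
time: 5.25
position: [0.5717, -0.2204, 0.0578]
tool_rot: [-0.7, 0.094, -0.095, 0.701]
ft_force: [2.8, 5.2, 0.5]
grip_width: 0.0104
```

Call:
carry_out:
  moves:
    - [0.12,0,0,-0.1,0,0,0]
    - [0.12,0,0,-0.2,0,0,0]
    - [0.12,0,0,-0.2,0,0,0]

```text
time: 5.55
position: [0.5716, -0.2205, 0.0578]
tool_rot: [-0.699, 0.094, -0.095, 0.702]
ft_force: [5.7, 9.7, 2.8]
grip_width: 0.0108
```

```bash
python3 look.py d side
```

```text
t 5.55 grip 0.0107755118036895 fix xyz mm [ 32.0456 -12.4911  57.835 ] head -0.0005004533822117185
F fix 2.935599237976991 10.81391486086103 2.784821921921038 M [ 1.6468 -0.9188 -0.01  ]
```

View pics/d_sidec.png

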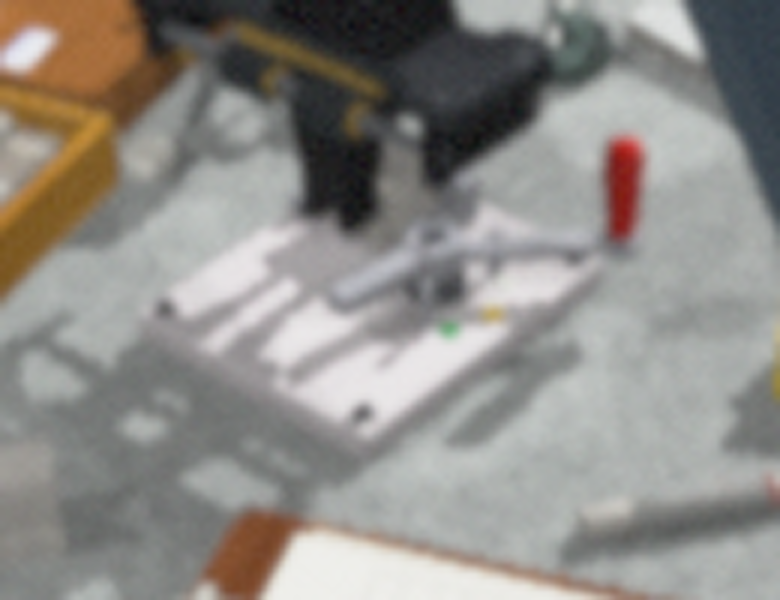

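Call:
carry_out:
  moves:
    - [0.12,0,0,-0.1,0,0,0]
    - [0.12,0,0,-0.2,0,0,0]
    - [0.12,0,0,-0.3,0,0,0]
    - [0.12,0,0,-0.3,0,0,0]

```text
time: 6.0
position: [0.5715, -0.2208, 0.0579]
tool_rot: [-0.698, 0.094, -0.096, 0.704]
ft_force: [8.2, 17.3, 2.7]
grip_width: 0.0104
```

```bash
python3 look.py e ""
```

```text
t 6.0 grip 0.010395799048293417 fix xyz mm [ 32.0263 -12.7253  57.9299] head -0.0017205338305054108
F fix 3.3312666998540914 18.87512772984548 2.7073850125459074 M [ 2.9157 -1.6138  0.0873]
```

Call:
carry_out:
  moves:
    - [0.12,0,0,1,0,0,0]
    - [0.12,0,0,3,0,0,0]
    - [0.12,0,-1,4,0,0,0]
    - [0.12,0,-5,4,0,0,0]
    - [0.12,0,-9,4,0,0,0]
    - [0.12,0,-12,4,0,0,0]
    - [0.12,-1,-14,0,0,0,0]
    - [0.12,-2,-14,-4.5,0,0,0]
    - [0.12,-3,-14,-8.5,0,0,0]
    - [0.12,-3,-14,-8.5,0,0,0]
    - [0.12,-3,-14,-8.5,0,0,0]

```text
time: 7.1
position: [0.5174, -0.3016, 0.1982]
tool_rot: [0.701, -0.095, 0.095, -0.7]
ft_force: [-0.8, -0.2, 0.0]
grip_width: 0.0104
```

```bash
python3 look.py f wrist; python3 -c "
import cv2;im=cv2.imread('pics/f_wrist.png');cv2.imwrite('pics/f_c.png',cv2.resize(im[0:240,100:370],None,fx=2.5,fy=2.5,interpolation=cv2.INTER_CUBIC))"
```

```text
t 7.1 grip 0.010409025096678154 fix xyz mm [   1.2823 -104.9769  198.2497] head -0.0016133705783535346
F fix -0.7719346276934462 -0.379208590534162 0.008482177628783352 M [-0.0413 -0.0345 -0.0007]
```

View pics/f_c.png

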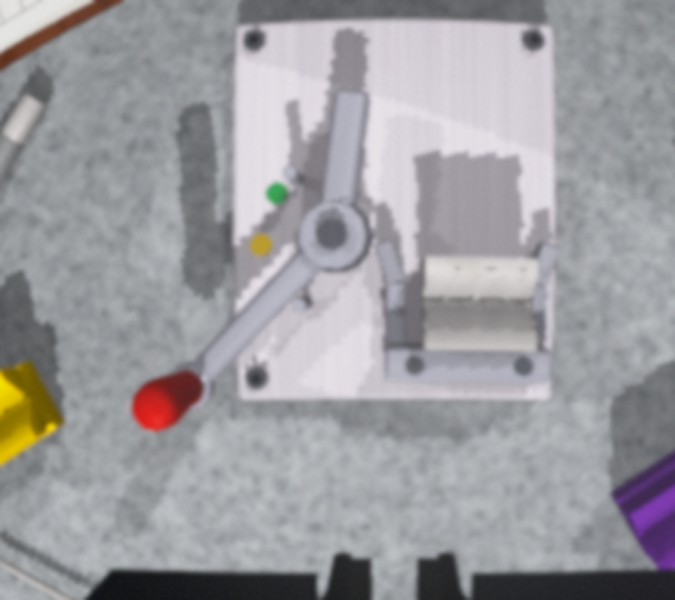

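The block sits flush against the stop, between about (425,258) and (540,350), and the lever is still released. I'll measure how square it is.

```bash
python3 - <<'E'
from h import *
T=np.load("T_f.npy"); px=lambda u,v:np.array([100+u/2.5,v/2.5])
z=.016
C=[((233,24),[-.07,.085,z]),((552,20),[.07,.085,z]),((552,397),[.07,-.085,z]),((238,399),[-.07,-.085,z])]
f=lambda p:np.concatenate([proj("wrist",fw(p[:3],m)+[0,0,p[3]],T)[0]-px(*u) for u,m in C])
r=least_squares(f,[.54,-.2,-.27,0],x_scale=[.1,.1,.1,.1]); p=r.x; print("fix",p); print(r.fun.reshape(-1,2))
h=p[3]
B=[((424,256),[-.022,.018,.05]),((539,256),[.022,.018,.05]),((536,350),[.022,-.018,.05]),((426,350),[-.022,-.018,.05])]
g=lambda b:np.concatenate([proj("wrist",fw(b,m)+[0,0,h],T)[0]-px(*u) for u,m in B])
r=least_squares(g,[.57,-.18,-.27]); b=r.x; print("blk",b);print(r.fun.reshape(-1,2))
c,sn=np.cos(p[2]),np.sin(p[2]); d=b[:2]-p[:2]; print("blk in fix",c*d[0]+sn*d[1],-sn*d[0]+c*d[1],b[2]-p[2])
ps=proj("wrist",fw(p[:3],[[-.024+.085*np.cos(np.deg2rad(225)),-.015+.085*np.sin(np.deg2rad(225)),.093]])+[0,0,h],T)
print("handle pred crop",(ps-[100,0])*2.5)
E
```

```text
fix [ 0.5458 -0.1989 -0.2616 -0.002 ]
[[-0.3298 -0.1762]
 [ 0.093   0.5079]
 [ 0.2534 -0.2364]
 [-0.0671 -0.0642]]
blk [ 0.5672 -0.2487 -0.2548]
[[ 0.1835  0.1838]
 [-0.4192  0.5819]
 [ 0.4808 -0.4031]
 [-0.2528 -0.3607]]
blk in fix 0.033575838401350346 -0.04259326762859192 0.0068649609521274635
handle pred crop [[152.9766 409.5862]]
```

The block is home at y = -42.6 mm (nominal -42), with yaw error under 0.01 rad. It sits within the rail clearance. Now the lever: I'll plan the approach and the arc.

```bash
python3 - <<'E'
from h import *
pose=np.array([.5445,-.1993,-.265]); np.save("pose.npy",pose)
T=tcp()
for q in([-.084,-.114,.198],[-.084,-.114,.075]):
    p=fw(pose,q)[0]; print(p,*plan(p,pose[2]))
print("arc deltas (x,z cm) rel to theta=0 contact")
for th in np.r_[0:1.46:.0725*1]:
    a=np.deg2rad(225)-th; print(round(th,3), np.round(8.5*np.array([np.cos(a)-np.cos(np.deg2rad(225)),np.sin(a)-np.sin(np.deg2rad(225))]),2))
E
```

```text
[ 0.4336 -0.2873  0.198 ] [-8.4771 -0.0024 -0.9587] [ 0.0001 -0.003   0.0003]
[ 0.4336 -0.2873  0.075 ] [-8.4803 12.2976 -0.9573] [ 0.0001 -0.003   0.0003]
arc deltas (x,z cm) rel to theta=0 contact
0.0 [0. 0.]
0.072 [-0.42  0.45]
0.145 [-0.81  0.93]
0.217 [-1.16  1.44]
0.29 [-1.47  1.97]
0.362 [-1.74  2.52]
0.435 [-1.97  3.09]
0.507 [-2.16  3.68]
0.58 [-2.31  4.28]
0.652 [-2.41  4.88]
0.725 [-2.47  5.5 ]
0.798 [-2.49  6.11]
0.87 [-2.46  6.73]
0.942 [-2.38  7.34]
1.015 [-2.27  7.94]
1.088 [-2.1   8.54]
1.16 [-1.9   9.12]
1.232 [-1.65  9.69]
1.305 [-1.37 10.23]
1.378 [-1.04 10.75]
1.45 [-0.68 11.25]
```

Call:
carry_out:
  moves:
    - [0,-3,0,-0.4,0,0,0]
    - [0,-6,0,-0.8,0,0,0]
    - [0,-8.5,0,-1.0,0,0,0]
    - [0,-8.5,0,-1.0,0,0,0]
    - [0,-8.5,4,-1.0,0,0,0]
    - [0,-8.5,8,-1.0,0,0,0]
    - [0,-8.5,11,-1.0,0,0,0]
    - [0,-8.5,12.3,-1.0,0,0,0]
    - [0,-8.5,12.3,-1.0,0,0,0]
    - [0,-8.5,12.3,-1.0,0,0,0]

```text
time: 8.15
position: [0.4346, -0.2878, 0.0752]
tool_rot: [0.701, -0.093, 0.094, -0.701]
ft_force: [0.1, -0.3, 1.1]
grip_width: 0.0006
```

```bash
python3 look.py g wrist,side
```

```text
t 8.15 grip 0.0006424675032515341 fix xyz mm [ -82.8563 -114.1947   75.1661] head -0.0010998972719195588
F fix 0.16691517265907124 -0.23539757899584146 1.0775881731089925 M [ 0.0072 -0.0638 -0.0346]
```

View pics/g_wristc.png

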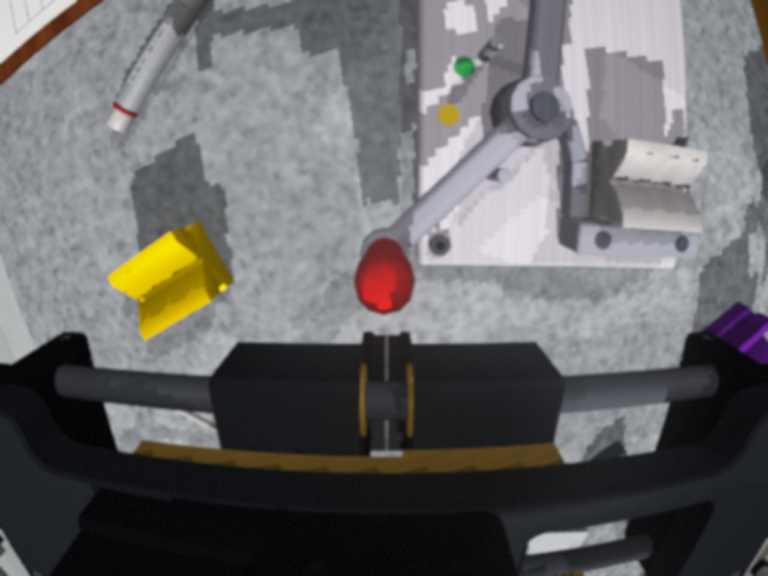

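View pics/g_sidec.png

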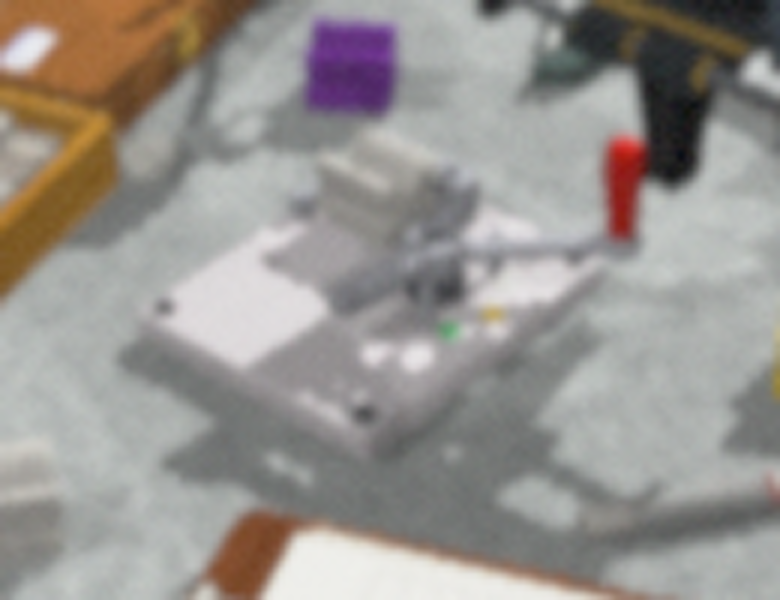

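The closed fingers are lined up behind the handle (handle column 383, fingers 386). I'll push through the first click.

Call:
carry_out:
  moves:
    - [0,0,0,0.8,0,0,0]
    - [0,0,0,1.5,0,0,0]
    - [0,0,0,2.0,0,0,0]
    - [0,-0.4,0,2.45,0,0,0]
    - [0,-0.8,0,2.95,0,0,0]
    - [0,-1.15,0,3.45,0,0,0]
    - [0,-1.45,0,4.0,0,0,0]
    - [0,-1.75,0,4.5,0,0,0]
    - [0,-1.95,0,5.1,0,0,0]
    - [0,-2.15,0,5.7,0,0,0]
    - [0,-2.3,0,6.3,0,0,0]
    - [0,-2.4,0,6.9,0,0,0]
    - [0,-2.45,0,7.3,0,0,0]
    - [0,-2.45,0,7.3,0,0,0]

```text
time: 9.65
position: [0.4291, -0.2097, 0.0745]
tool_rot: [-0.701, 0.094, -0.094, 0.701]
ft_force: [0.7, -0.1, 0.7]
grip_width: 0.0004
```

```bash
python3 look.py i wrist,side
```

```text
t 9.65 grip 0.0003872191786842801 fix xyz mm [-108.6275  -40.3073   74.5018] head -0.0009399915776148182
F fix 0.6696385315224173 0.050073484870039264 0.7253230284074095 M [ 0.0352 -0.0553 -0.0548]
```

View pics/i_wristc.png

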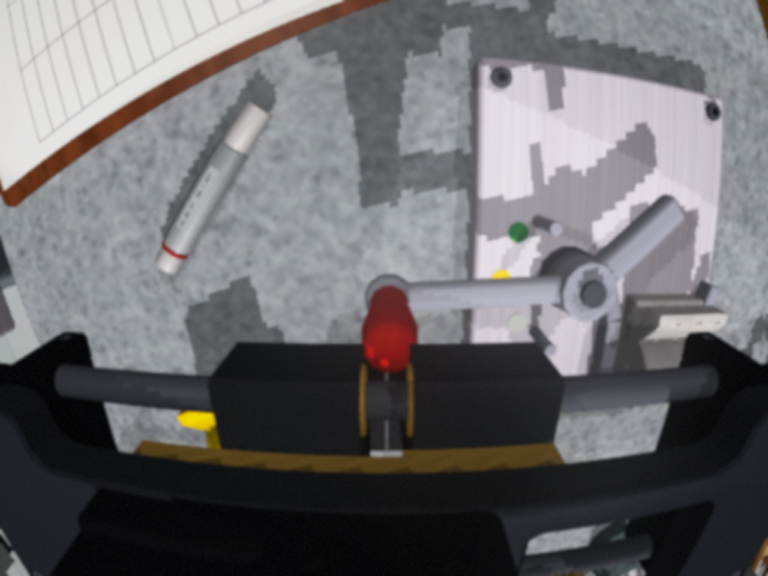

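View pics/i_sidec.png

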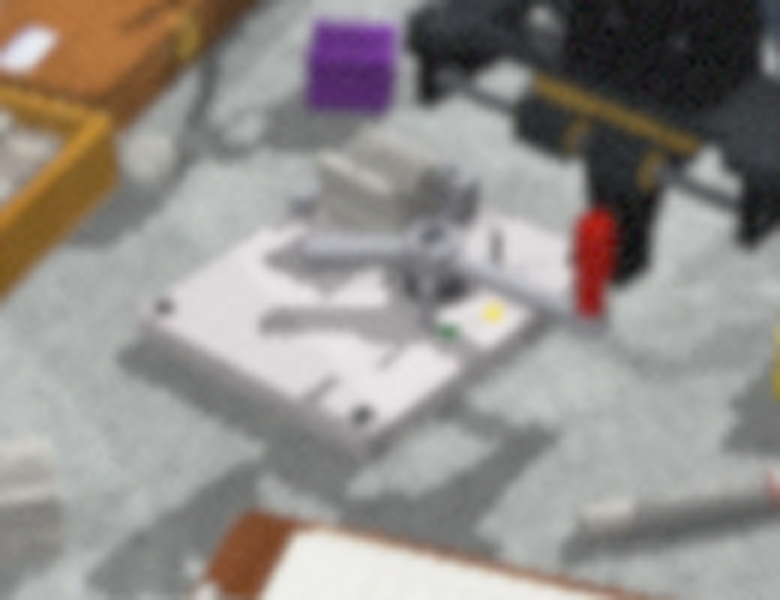

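The lever is in the first detent: the yellow spot is lit, at (500,275) in the wrist view. I'll push on to the second stop.

Call:
carry_out:
  moves:
    - [0,0,0,0.6,0,0,0]
    - [0,0,0,1.2,0,0,0]
    - [0,0.05,0,1.8,0,0,0]
    - [0,0.2,0,2.5,0,0,0]
    - [0,0.35,0,3.1,0,0,0]
    - [0,0.55,0,3.7,0,0,0]
    - [0,0.8,0,4.3,0,0,0]
    - [0,1.1,0,4.8,0,0,0]
    - [0,1.4,0,5.3,0,0,0]
    - [0,1.65,0,5.65,0,0,0]
    - [0,1.65,0,5.65,0,0,0]

```text
time: 10.85
position: [0.4606, -0.1601, 0.0746]
tool_rot: [0.701, -0.094, 0.094, -0.701]
ft_force: [-0.6, 0.4, 0.7]
grip_width: 0.0003
```

```bash
python3 look.py j wrist,side
```

```text
t 10.85 grip 0.0002587643990313585 fix xyz mm [-91.2685  15.8065  74.5872] head -0.0011005787273651868
F fix -0.6601396315792409 0.2195606922631222 0.6739728027865172 M [-0.0187 -0.0727  0.0191]
```

View pics/j_wristc.png

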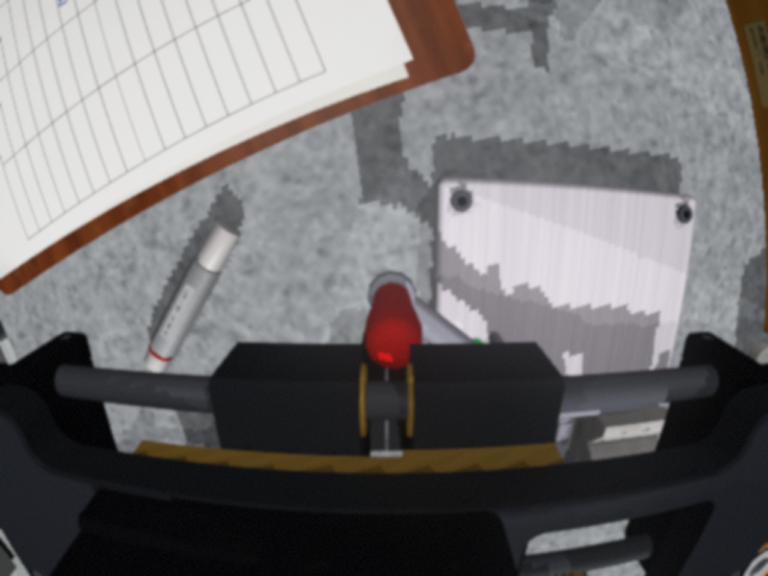

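View pics/j_sidec.png

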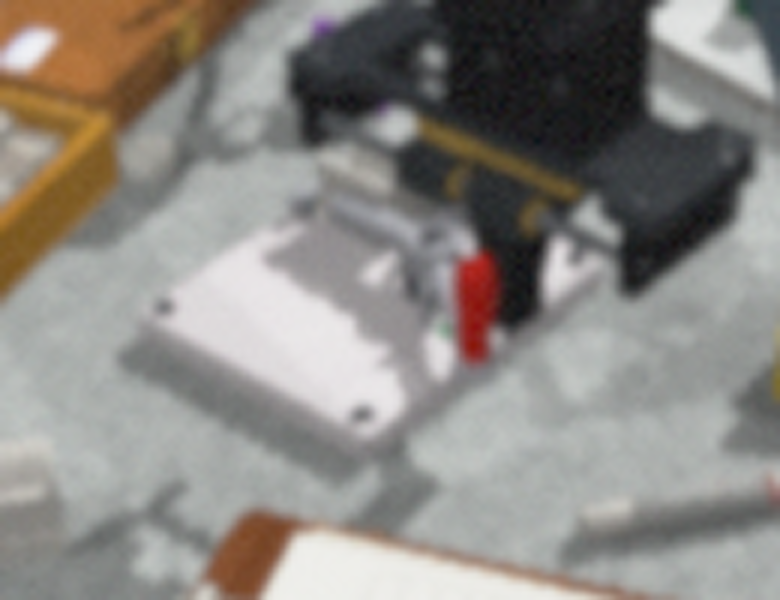

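Call:
carry_out:
  moves:
    - [0,0,0,-1.5,0,0,0]
    - [0,0,0,-4,0,0,0]
    - [0,0,-3,-4.5,0,0,0]
    - [0,0,-7,-4.5,0,0,0]
    - [0,0,-11,-5,0,0,0]
    - [0,2.5,-12.5,-8,0,0,0]
    - [0,5.5,-12.5,-11,0,0,0]
    - [0,9,-12.5,-12,0,0,0]
    - [0,9,-12.5,-12,0,0,0]
    - [0,9,-12.5,-12,0,0,0]

```text
time: 11.95
position: [0.5144, -0.2999, 0.1989]
tool_rot: [-0.7, 0.095, -0.094, 0.701]
ft_force: [-1.0, 1.0, 1.0]
grip_width: 0.0006
```

```bash
python3 look.py k wrist,side; python3 -c "
import cv2;im=cv2.imread('pics/k_wrist.png');cv2.imwrite('pics/k_c.png',cv2.resize(im[0:240,100:370],None,fx=2.5,fy=2.5,interpolation=cv2.INTER_CUBIC))"
```

```text
t 11.95 grip 0.0005701715918201995 fix xyz mm [  -2.6445 -105.0071  198.8875] head -0.002536070271126678
F fix -1.2448858233246942 0.6871923105058195 1.0418464602480215 M [ 0.0161 -0.0803  0.0185]
```

View pics/k_c.png

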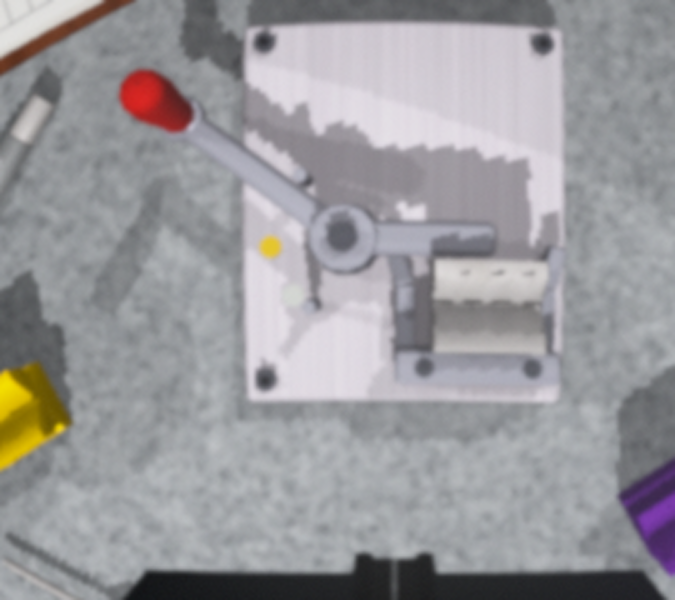

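View pics/k_sidec.png

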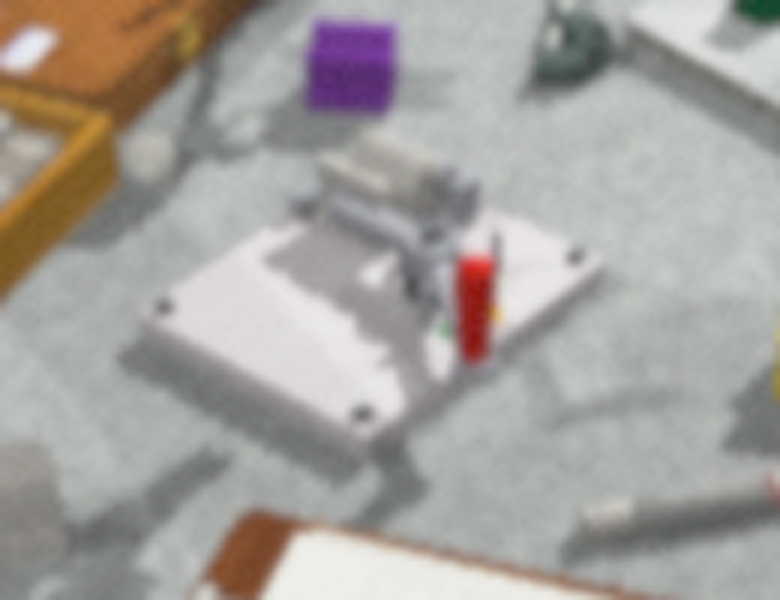

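The keeper lies across the block, from (343,237) to (490,237), and the handle is at (145,92). Before handing in I'll check the lever angle and the block pose by numbers.

```bash
python3 - <<'E'
from h import *
T=np.load("T_k.npy"); px=lambda u,v:np.array([100+u/2.5,v/2.5])
z=.016
C=[((246,28),[-.07,.085,z]),((562,26),[.07,.085,z]),((559,399),[.07,-.085,z]),((247,402),[-.07,-.085,z])]
f=lambda p:np.concatenate([proj("wrist",fw(p[:3],m)+[0,0,p[3]],T)[0]-px(*u) for u,m in C])
r=least_squares(f,[.54,-.2,-.27,0]); p=r.x; h=p[3]; print("fix",p,abs(r.fun).max())
B=[((434,258),[-.022,.018,.05]),((549,259),[.022,.018,.05]),((547,352),[.022,-.018,.05]),((434,353),[-.022,-.018,.05])]
g=lambda b:np.concatenate([proj("wrist",fw(b,m)+[0,0,h],T)[0]-px(*u) for u,m in B])
r=least_squares(g,[.57,-.18,-.27]); b=r.x
c,sn=np.cos(p[2]),np.sin(p[2]); d=b[:2]-p[:2]; print("blk in fix",c*d[0]+sn*d[1],-sn*d[0]+c*d[1],b[2]-p[2],abs(r.fun).max())
def hp(th):
    a=np.deg2rad(225)-th
    return (proj("wrist",fw(p[:3],[[-.024+.085*np.cos(a),-.015+.085*np.sin(a),zz] for zz in(.041,.093)])+[0,0,h],T)-[100,0])*2.5
for th in(1.35,1.4,1.45,1.47): print(th,hp(th).ravel())
E
```

```text
fix [ 0.5461 -0.1995 -0.2643 -0.0038] 0.7636718267584683
blk in fix 0.033594265883461094 -0.04193534971727272 0.011089027850991473 0.7911895004432381
1.35 [169.3463 136.9315 126.0821 112.4451]
1.4 [174.8883 128.2164 132.6386 102.0233]
1.45 [180.8695 119.772  139.7195  91.9174]
1.47 [183.3819 116.475  142.6953  87.9694]
```

```bash
python3 -c "
from rig import robot
o=robot.get_obs();print(o['time'],o['position'],o['ft_force']);print(robot.hand_in())"
```

```text
12.05 [ 0.5135767  -0.29870159  0.19882447] [ 0.72059366  0.01190349 -0.26018246]
the job is handed in; nothing more can be done
None
```

The V-block is home against the end stop, the lever is locked at its second stop with the keeper across the block, and the job was handed in at about 12 s.

- **Block:** I pushed its +y flank with two fingertips about 40 mm apart until it stopped moving, with the force reaching about 19 N. After the lever was locked it measured y = -41.9 mm (nominal -42). Its yaw error was about 0.01 rad, which is about what I can measure.
- **Sideways position:** the block sits about 3.6 mm to the +x side of the channel centre line, against or nearly against that rail. The rails allow 3.5 mm, so I left it there.
- **Lever:** I pushed the handle with the closed fingertips through the first click and on past the second hump. The handle measured at about 1.45 to 1.47 rad, and the keeper lies along the fixture's +x across the block's flank.
- **Hand and other tools:** nothing was pinched or lifted, and I planned the moves clear of the other tools. They looked undisturbed wherever they were in view. The hand finished about 0.2 m up with no contact force.

The cameras disagreed on the fixture's position by about 4 mm, so I used a value in between and went by contact force for the final push.

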